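# Set the blue step attenuator by counting clicks

## Task

Set the step attenuator in the blue case to 30 dB. Its selector knob has no scale: first turn it anticlockwise (seen from above) all the way back to its end stop, which is 0 dB, then turn it clockwise by exactly three clicks of 10 dB each and let go. Leave the knob of the grey attenuator as it is set.

Things in the scene. Friction and masses are not known exactly. Their poses are not given: they have to be found in the camera images.
- blue_case: case of the blue step attenuator: blue box 100 (its x) by 64 (its y) by 45 mm high, fixed to the bench, a brass coax socket 14 mm long on the middle of each 64 mm end; a black selector knob on the middle of its top. Origin at the centre of its underside on the work surface, z up. An equal attenuator with a light grey case stands on the same bench
- blue_grip (a point): grip point on the axis of the blue attenuator's knob, 73 mm above the work surface. Black knob: skirt of radius 21 mm, top at 55 mm, and on it an upright bar 40 mm long, 13 mm thick, 55 to 88 mm above the work surface: grip it across its thickness from above. The point turns with the knob: x along the bar, y across it, z up; a white line marks the bar's -x end (pointer)
- blue_knob (a joint): knob angle, rad: 0 at the anticlockwise end stop, grows clockwise seen from above. Clicks every 0.524 rad (30 deg) up to 3.14, about 0.05 N m each; let go in between, it springs into the nearer one. At the stop the bar lies along the case's x, pointer to its -x end; at click 3 square across it, pointer to its +y side. Starts 1 or 2 clicks from the stop
- grey_pointer (a point): pointer end of the knob of the grey attenuator (bystander, same build and size in light grey): 20 mm from that knob's axis, 73 mm above the work surface; its knob is at any click

How it is judged:
On the way:
1. the blue attenuator's knob is back at its anticlockwise end stop (value of joint blue_knob below 0.17 rad), for 0.1 s.
At the end, for the whole second after the job is handed in: the blue attenuator's knob rests at the third click from its end stop (1.57 rad, within 0.18 rad), released, and the pointer of the grey one's knob is within 8 mm (less than one click) of where it stood (value of joint blue_knob between 1.39 and 1.75 rad and not (velocity of joint blue_knob above 0.1 rad/s) and not (velocity of joint blue_knob below -0.1 rad/s) and distance of grey_pointer from where it was at the start of the episode below 0.008 m); the robot touches nothing.
It fails at once if the grey attenuator's knob is turned by a click (its pointer moved more than 8 mm) (distance of grey_pointer from where it was at the start of the episode above 0.008 m).
It also fails if it takes over 38 s, if anything falls off the work surface, if the arm or the gripper's body presses on something with over 40 N, if the wrist force passes 120 N, or if a joint passes its speed limit or range.

## Robot

A 6-joint arm with a two-finger parallel gripper is mounted at the origin on a cart in front of the work surface, level with it; the furniture and walls round the work are solid. World frame = base frame: x ahead of the robot, y to its left, z up, the work surface at z = 0. Lengths are in m, angles in rad, forces in N, time in s.
With the tool pointing down it reaches from about 0.375 to 0.9 m from the base axis. Payload 3.1 kg.
Tool frame: the origin (TCP) lies midway between the tips of the shut fingers; the grasp point (between the pads) lies 19 mm behind it; x points along the fingers, y is the direction in which the jaws open and shut, and the axes are right-handed (so a half turn about x gives the same grasp; the last joint's range is limited). The gripper opens to 87 mm and grips with 3 to 60 N. Pads are 19 mm wide; open, the fingers measure 117 mm over their backs; the gripper's body (75 mm by 190 mm) begins 51 mm behind the grasp point.
Start: joints at [-0.927, 0.527, 1.433, -0, 1.181, -0.178], TCP at [0.458, -0.426, 0.223] pointing down, gripper open.
Joint ranges: [-3.08, 3.08], [-0.75, 2.2], [0.22, 2.44], [-1.43, 4.57], [0, 2.65], [-2.85, 2.85]. Speed limits (rad/s): [2.79, 2.79, 3.14, 3.14, 3.14, 3.14].

## Interface

Orientations are given as a unit quaternion [x, y, z, w].
In Python, from rig import get_obs, imaging, robot gives the robot as it stands.
- The arm moves only by the shell command python3 -m inch 'ROWS' [FORCE]. ROWS is JSON, a list of rows, each a list of 3 entries, a list of its own where there are three numbers: the finger opening in mm, from 0 to 87, then the shift along the tool's x, y, z in mm, then the turn, a rotation vector about the tool's x, y, z in degrees. In form: [[grip, [dx, dy, dz], [wx, wy, wz]], ...]. A call has 1 to 12 rows; each row shifts and turns the pose as measured when the row begins, along the tool's axes as they then stand; what a row does not reach is not made up. A row lasts 1/8 s, in which the tool goes at most 62.5 mm and 10.7 degrees, less where a joint would pass 70% of its speed; a pose out of reach is approached as far as the arm can. A call with a gripper value outside its range is refused whole. The fingers move at their own pace and stop on an object; FORCE is the grip in N (left out, the last holds). Time passes only in rows, so rows that do not move let the fingers close. It gives the time, the measured TCP pose, the force and the opening at its end, in the units of the state.
- get_obs(): the state, without advancing time (a new reading comes with each control period).
- imaging.camera(name): name is "side" or "top" or "wrist"; returns the picture (420x560x3 uint8, red, green, blue); there is no depth.
- imaging.camera_params(name): a dict with "camera_matrix" (3x3 intrinsics, pixels), "xyz" and "rotation" of the camera in the world. Camera axes: x right, y down, z forward; pixel columns grow to the right and rows downward; lengths in m; the calibration is good to about 2 mm. A picture is of the moment at which its call begins: read the wrist's pose just before it. camera_params takes no time and is no camera call; for the wrist camera it gives the pose at the moment of the call.
- robot.hand_in(): hands the job in, once; it reports no verdict.
Trained networks look in the newest picture that a camera, given by its name, has taken for a name from the list of things; names that differ only in an ending like _2 or _b are one class to them, and where a whole thing is asked for, a point or a joint stands for the part that bears it (a point fixed in the world has none). Each returns a list of dicts, best first, with "confidence" (0 to 1); they miss things now and then, are a little off and sometimes report something else, mostly with a low value. They report only what shows in the picture. A call takes as long as a camera call.
- imaging.cut_out(camera, target): "pixels" (420x560 bool, what is visible of it) and "box" ([centre column, centre row, width, height] in pixels, round what is visible of it).
- imaging.tip_of(camera, target): "pixel" ([column, row] in pixels: a listed point, or the origin of a listed thing).
The state is a dict: "time": time; "q": joint angles; "joint_velocities": joint speeds; "joint_torque": joint torques, N m; "position": TCP position; "tool_rot": TCP orientation; "ft_force": force on the tool from outside, world axes, zero at the start; "moment": the same for the moment, N m; "grip_width": finger opening in m.
Only numpy, scipy, OpenCV 4.12 (cv2) and the standard library are available. Lean on these libraries where they do the work, as an engineer would, in place of code of your own. Each camera call takes 0.05 s, during which the arm holds its last target. There are 200 camera calls.

## Working session

There is one attempt and no reset: what is moved stays moved. The work goes in short steps, Python scripts to look and compute and a shell command to move; the robot and the scene stay as the last step left them, time stands still between calls to the robot, and variables do not carry over. Pictures are saved under pics/ and viewed, about 8 in all and at most 12, crops included, and the job is handed in when it is done.

```bash
mkdir -p pics; cat > h.py <<'E'
import numpy as np, cv2
from rig import get_obs, imaging, robot
from scipy.spatial.transform import Rotation as R
def P(name):
    p=imaging.camera_params(name); K=np.array(p["camera_matrix"]);t=np.array(p["xyz"]);r=np.array(p["rotation"])
    if r.shape!=(3,3): r=R.from_quat(r).as_matrix()
    return K,t,r
def onz(name,px,z):
    K,t,r=P(name); d=r@np.linalg.solve(K,[px[0],px[1],1.]); return t+d*(z-t[2])/d[2]
def proj(name,X):
    K,t,r=P(name); c=K@(r.T@(np.array(X)-t)); return c[:2]/c[2]
def tcp():
    o=get_obs(); return o,np.array(o["position"]),R.from_quat(o["tool_rot"])
E
python3 - <<'E'
from h import *
o,p,r=tcp(); print(o["time"],p,r.as_matrix().round(3).tolist())
ims=[]
for c in ["top","side"]:
    im=imaging.camera(c); cv2.imwrite(f"pics/{c}0.png",im[:,:,::-1])
    for t,z in [("blue_case",0),("blue_grip",.073),("grey_pointer",.073)]:
        for d in imaging.tip_of(c,t)[:3]: print(c,t,d["confidence"],d["pixel"],onz(c,d["pixel"],z).round(4))
    for d in imaging.cut_out(c,"blue_case")[:2]:
        m=d["pixels"].astype(np.uint8); print(c,d["confidence"],d["box"],cv2.minAreaRect(cv2.findNonZero(m)))
E
```

```text
0.0 [ 0.4572857  -0.42495157  0.22157912] [[-0.001, 0.732, -0.681], [0.002, -0.681, -0.732], [-1.0, -0.002, -0.0]]
top blue_case 0.81 [238.4, 226.9] [ 0.514  -0.1586  0.    ]
top blue_grip 0.93 [235.4, 229.0] [ 0.5093 -0.1599  0.073 ]
top grey_pointer 0.86 [335.7, 189.3] [ 0.5765 -0.3328  0.073 ]
top 0.67 [238.8, 224.8, 38.4, 72.6] ((238.49996948242188, 225.99996948242188), (69.99998474121094, 36.99999237060547), 90.0)
side blue_case 0.68 [298.6, 199.2] [ 0.5259 -0.1626  0.    ]
side blue_grip 0.8 [295.9, 178.8] [ 0.5151 -0.1612  0.073 ]
side grey_pointer 0.73 [266.4, 246.0] [ 0.5747 -0.3394  0.073 ]
side 0.83 [297.3, 193.7, 44.8, 46.6] ((296.66387939453125, 192.19924926757812), (48.55835723876953, 33.378971099853516), 41.82017135620117)
```

View pics/top0.png

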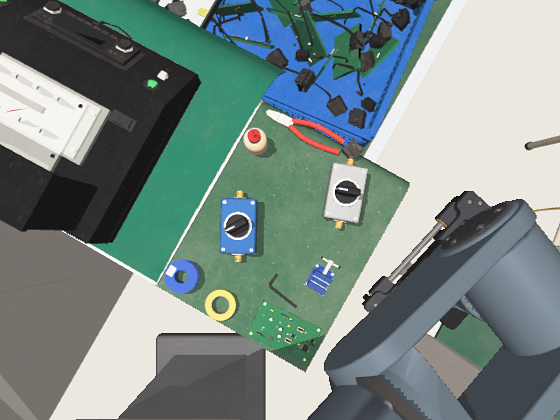

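The top view shows the blue case at about (238,226) with its long axis nearly vertical in the picture, and the grey one at (347,193). The pointer end of the blue bar needs a zoom.

```bash
python3 - <<'E'
from h import *
im=cv2.imread("pics/top0.png"); c=im[180:275,190:285]
s=cv2.imread("pics/side0.png"); d=s[145:240,250:345]
cv2.imwrite("pics/z0.png",np.hstack([cv2.resize(c,(395,560),interpolation=cv2.INTER_CUBIC) if 0 else cv2.resize(c,(400,400),interpolation=cv2.INTER_CUBIC),cv2.resize(d,(400,400),interpolation=cv2.INTER_CUBIC)]))
for a in [(238,226),(238,196),(258,226)]: print(onz("top",a,.045).round(4))
for a in [(239,192),(238,261)]: print(onz("top",a,.022).round(4))
K,t,r=P("top");print(t,r.round(3).tolist())
E
```

```text
[ 0.5149 -0.1618  0.045 ]
[ 0.5684 -0.162   0.045 ]
[ 0.5147 -0.1974  0.045 ]
[ 0.5775 -0.1618  0.022 ]
[ 0.4516 -0.1596  0.022 ]
[ 0.49974343 -0.23994225  0.91617703] [[-0.006, -0.999, 0.039], [-1.0, 0.006, 0.018], [-0.018, -0.039, -0.999]]
```

View pics/z0.png

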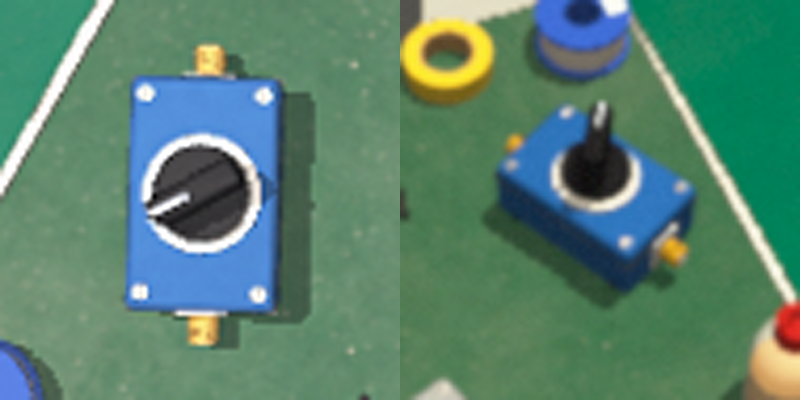

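View pics/side0.png

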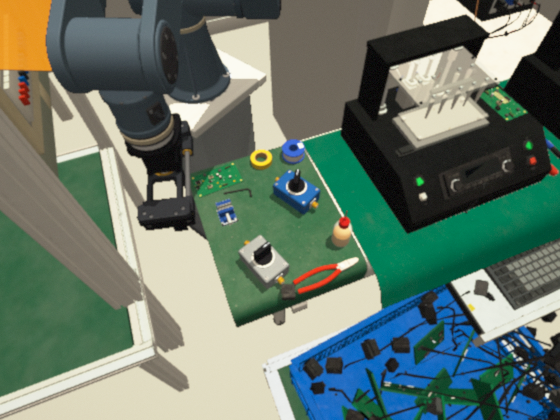

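Side view confirms the layout. The blue pointer lies roughly at 118° in world, which is two clicks from the stop, with the case's −x end towards the robot. I'll move above the knob and align the jaws.

```bash
python3 -m inch '[[60,[0,-23,-39],[0,0,0]],[60,[0,-23,-39],[0,0,0]],[60,[0,-23,-39],[0,0,0]],[60,[0,-23,-39],[0,0,0]],[60,[0,-23,-39],[0,0,0]],[60,[0,-23,-39],[0,0,0]],[60,[0,0,0],[-10,0,0]],[60,[0,0,0],[-10,0,0]],[60,[0,0,0],[-10,0,0]],[60,[0,0,0],[-10,0,0]],[60,[0,0,0],[-10,0,0]],[60,[0,0,0],[-10,0,0]]]' 20
cat > look.py <<'E'
from h import *
import sys
n=sys.argv[1]
G=np.array([float(a) for a in sys.argv[2:5]])
o,p,r=tcp(); M=r.as_matrix()
print("t",o["time"],"p",p.round(4),"jaw",np.degrees(np.arctan2(M[1,1],M[0,1])).round(1),"xdown",M[:,0].round(3),"q",np.round(o["q"],2))
im=imaging.camera("wrist"); cv2.imwrite(f"pics/{n}.png",im[:,:,::-1])
for t,z in [("blue_grip",.073),("blue_case",0)]:
    for d in imaging.tip_of("wrist",t)[:2]: print(t,d["confidence"],d["pixel"],onz("wrist",d["pixel"],z).round(4))
print("to go, tool mm",(r.inv().apply(G-p)*1000).round(1))
E
python3 look.py w1 .513 -.161 .13
```

```text
time: 2.0
position: [0.5193, -0.1527, 0.2238]
tool_rot: [0.41, 0.574, -0.41, 0.578]
ft_force: [-0.7, -0.6, -0.3]
grip_width: 0.0601
t 2.0 p [ 0.5193 -0.1527  0.2238] jaw 19.0 xdown [ 0.005 -0.003 -1.   ] q [-0.49  0.41  1.65 -0.    1.08 -0.82]
blue_grip 0.85 [272.4, 197.7] [ 0.5153 -0.1605  0.073 ]
blue_case 0.64 [269.5, 179.6] [ 0.5107 -0.1609  0.    ]
to go, tool mm [93.8 -9.   5.3]
```

View pics/w1.png

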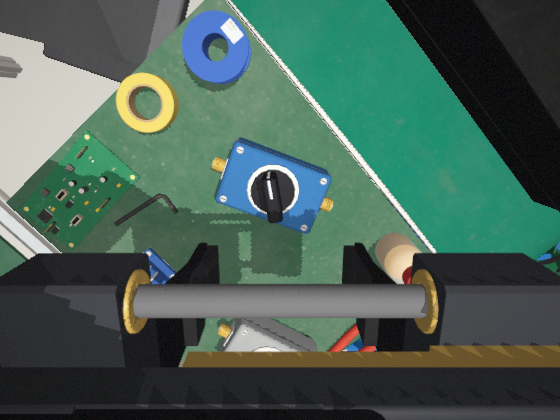

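The wrist view shows the knob at (272,195). The white pointer line is at its upper end (268,175) and the bar is close to vertical in the picture. Next I work out the angles.

```bash
python3 - <<'E'
from h import *
im=cv2.imread("pics/w1.png"); cv2.imwrite("pics/w1z.png",cv2.resize(im[120:250,200:350],(750,650))[:600])
c=[onz("wrist",a,.045)[:2] for a in [(240,138),(331,173),(305,234),(216,200)]]
print(np.round(c,4), np.mean(c,0))
for i,j in [(0,1),(3,2),(1,2),(0,3)]: 
    d=c[j]-c[i]; print(np.degrees(np.arctan2(d[1],d[0])), np.linalg.norm(d))
a=onz("wrist",(267.5,172),.088);b=onz("wrist",(271,203),.088);print(a,b,np.degrees(np.arctan2(*(a-b)[[1,0]])))
E
```

```text
[[ 0.4709 -0.1229]
 [ 0.5623 -0.1269]
 [ 0.5596 -0.1929]
 [ 0.4659 -0.1871]] [ 0.51467742 -0.1574544 ]
-2.5157880508441424 0.0915277652668671
-3.507886267326649 0.0938089113310196
-92.3836035657167 0.06599334260036267
-94.39755752325814 0.0644036430948706
[ 0.5035333  -0.13700374  0.088     ] [ 0.51458111 -0.16144187  0.088     ] 114.32641183143474
```

View pics/w1z.png

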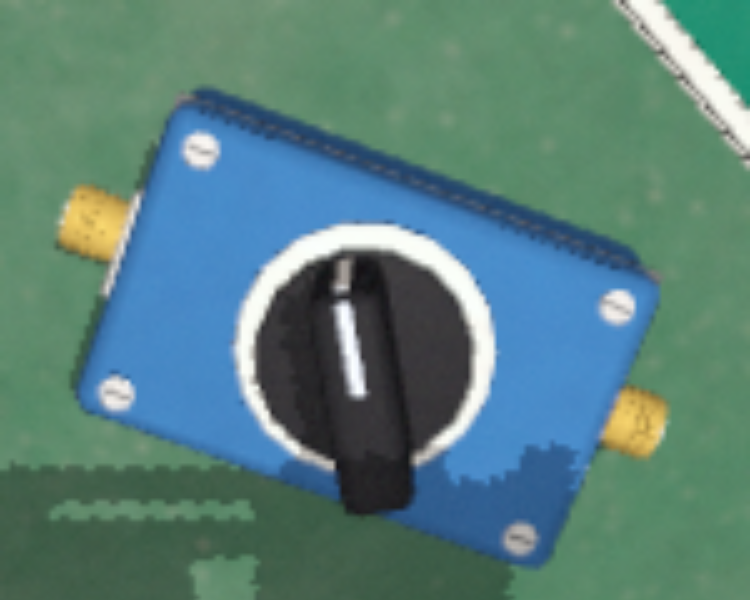

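```bash
python3 -m inch '[[60,[0,-7,6],[0,0,0]],[60,[30,0,0],[-8,0,0]],[60,[35,0,0],[0,0,0]],[60,[35,0,0],[0,0,0]],[60,[0,0,0],[0,0,0]]]'
python3 look.py w2 .5145 -.1605 .061
```

```text
time: 2.78
position: [0.5157, -0.1645, 0.123]
tool_rot: [0.373, 0.596, -0.374, 0.604]
ft_force: [-0.4, 0.6, 0.3]
grip_width: 0.0599
t 2.775 p [ 0.5157 -0.1645  0.123 ] jaw 26.2 xdown [ 0.009 -0.007 -1.   ] q [-0.51  0.55  1.74 -0.    0.83 -0.97]
blue_grip 0.56 [284.4, 222.2] [ 0.5194 -0.161   0.073 ]
blue_case 0.58 [280.8, 192.3] [ 0.5187 -0.1618  0.    ]
to go, tool mm [61.9  0.4 -4.7]
```

View pics/w2.png

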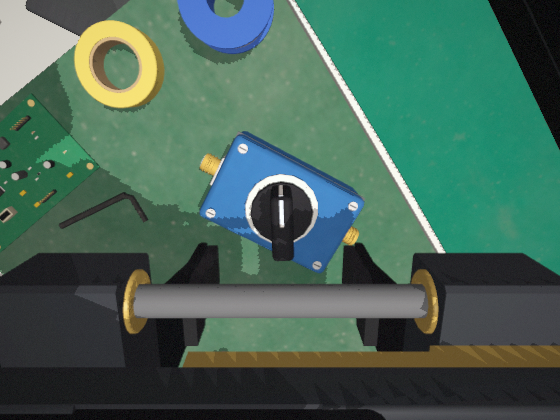

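```bash
python3 -m inch '[[60,[20,0,-4],[0,0.6,-0.3]],[60,[20,0,0],[0,0,0]],[60,[18,0,0],[0,0,0]],[60,[0,0,0],[0,0,0]]]'
python3 look.py w3 .515 -.1607 .061
```

```text
time: 3.42
position: [0.5198, -0.1633, 0.0687]
tool_rot: [0.374, 0.595, -0.373, 0.606]
ft_force: [-0.7, 0.0, -0.2]
grip_width: 0.06
t 3.425 p [ 0.5198 -0.1633  0.0687] jaw 26.2 xdown [ 0.013 -0.007 -1.   ] q [-0.51  0.65  1.77  0.    0.71 -0.97]
blue_grip 0.64 [273.7, 259.1] [ 0.5163 -0.1613  0.073 ]
blue_case 0.79 [274.8, 212.4] [ 0.5168 -0.1614  0.    ]
to go, tool mm [ 7.6 -3.2 -4.5]
```

```bash
python3 -m inch '[[60,[7,-3,-3],[0,0.6,0]],[60,[0,0,0],[0,0,0]],[5,[0,0,0],[0,0,0]],[5,[0,0,0],[0,0,0]],[5,[0,0,0],[0,0,0]],[5,[0,0,0],[0,0,0]],[5,[0,0,0],[0,0,0]],[5,[0,0,0],[0,0,0]],[5,[0,0,0],[0,0,0]],[5,[0,0,0],[0,0,0]]]' 20
python3 look.py w4 .515 -.161 .061
```

```text
time: 4.82
position: [0.5166, -0.1637, 0.0646]
tool_rot: [0.375, 0.597, -0.371, 0.604]
ft_force: [-0.5, -0.0, 0.9]
grip_width: 0.0128
t 4.825 p [ 0.5166 -0.1637  0.0646] jaw 26.3 xdown [ 0.012 -0.001 -1.   ] q [-0.52  0.65  1.78  0.01  0.7  -0.98]
blue_grip 0.56 [282.6, 265.3] [ 0.5162 -0.16    0.073 ]
blue_case 0.7 [275.7, 213.5] [ 0.5122 -0.1594  0.    ]
to go, tool mm [ 3.6 -0.3 -3.1]
```

View pics/w4.png

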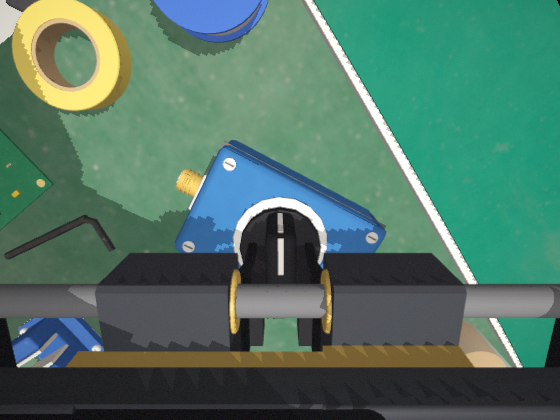

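```bash
python3 -m inch '[[5,[0,0,-3],[0,0,0]],[5,[0,0,0],[-8,0,0]],[5,[0,0,0],[-8,0,0]],[5,[0,0,0],[-8,0,0]],[5,[0,0,0],[-8,0,0]],[5,[0,0,0],[0,0,0]]]' 20
python3 - <<'E'
from h import *
o,p,r=tcp();M=r.as_matrix();print(p.round(4),"jaw",np.degrees(np.arctan2(M[1,1],M[0,1])).round(1),M[:,0].round(3),np.round(o["ft_force"],1),np.round(o["moment"],3),o["grip_width"])
E
```

```text
time: 5.72
position: [0.5181, -0.1622, 0.0646]
tool_rot: [0.188, 0.675, -0.187, 0.688]
ft_force: [-1.1, -2.1, 0.3]
grip_width: 0.0129
[ 0.5181 -0.1622  0.0646] jaw 59.2 [ 0.018 -0.004 -1.   ] [-1.1 -2.1  0.3] [-0.279  0.308 -0.031] 0.012890973438944662
```

```bash
cat > st.py <<'E'
from h import *
o,p,r=tcp();M=r.as_matrix();print(p.round(4),"jaw",np.degrees(np.arctan2(M[1,1],M[0,1])).round(1),M[:,0].round(3),np.round(o["ft_force"],1),np.round(o["moment"],3),o["grip_width"],o["time"])
E
python3 -m inch '[[5,[0,0,0],[-8,0,0]],[5,[0,0,0],[-8,0,0]],[5,[0,0,0],[-8,0,0]],[5,[0,0,0],[0,0,0]]]' >/dev/null; python3 st.py; python3 -m inch '[[5,[0,0,0],[-4,0,0]],[5,[0,0,0],[0,0,0]]]'>/dev/null; python3 st.py;  python3 -m inch '[[5,[0,0,0],[-3,0,0]],[5,[0,0,0],[0,0,0]]]'>/dev/null; python3 st.py
```

```text
[ 0.5186 -0.1607  0.0646] jaw 83.2 [ 0.019 -0.001 -1.   ] [-0.5 -1.2  0.1] [-0.208  0.229  0.037] 0.012739255689337816 6.225
[ 0.5187 -0.1605  0.0646] jaw 86.8 [ 0.019 -0.001 -1.   ] [-1.5 -0.8  0.8] [-0.004  0.164  0.043] 0.012914123195579797 6.475
[ 0.5186 -0.1604  0.0646] jaw 89.3 [ 0.019 -0.    -1.   ] [-0.5 -0.7  0.5] [ 0.021  0.175 -0.36 ] 0.012814654010232152 6.725
```

The stop is clearly felt at a jaw angle of about 88° (moment −0.36 N m against 0.05 per click). Now I turn back 90°.

```bash
python3 -m inch '[[5,[0,0,0],[8,0,0]],[5,[0,0,0],[8,0,0]],[5,[0,0,0],[8,0,0]],[5,[0,0,0],[8,0,0]],[5,[0,0,0],[8,0,0]],[5,[0,0,0],[0,0,0]]]' >/dev/null; python3 st.py;python3 -m inch '[[5,[0,0,0],[8,0,0]],[5,[0,0,0],[8,0,0]],[5,[0,0,0],[8,0,0]],[5,[0,0,0],[8,0,0]],[5,[0,0,0],[8,0,0]],[5,[0,0,0],[0,0,0]]]' >/dev/null; python3 st.py
```

```text
[ 0.5176 -0.1629  0.0646] jaw 47.5 [ 0.017 -0.005 -1.   ] [ 0.3  0.2 -0.3] [0.059 0.068 0.016] 0.012897599861578013 7.475
[ 0.5153 -0.1641  0.0646] jaw 6.9 [ 0.012 -0.007 -1.   ] [-0.4 -0.3  1.4] [-0.193  0.219 -0.038] 0.012776848070138163 8.225
```

```bash
python3 -m inch '[[5,[0,0,0],[5,0,0]],[5,[0,0,0],[4.5,0,0]],[5,[0,0,0],[0,0,0]],[5,[0,0,0],[0,0,0]]]' >/dev/null; python3 st.py;python3 -m inch '[[50,[0,0,0],[0,0,0]],[50,[0,0,0],[0,0,0]],[50,[0,0,0],[0,0,0]],[50,[0,0,0],[0,0,0]],[50,[-30,0,0],[0,0,0]],[50,[-50,0,0],[0,0,0]],[50,[-50,0,0],[0,0,0]],[50,[0,0,0],[0,0,0]]]'; python3 look.py w5 .515 -.161 .061; python3 - <<'E'
from h import *
im=cv2.imread("pics/w5.png")
t=imaging.camera("top")[:,:,::-1]
cv2.imwrite("pics/f.png",np.hstack([cv2.resize(im,(448,336)),cv2.resize(t[150:270,200:380],(352,235))[:336] if 0 else cv2.copyMakeBorder(cv2.resize(t[150:270,210:380],(352,248)),0,88,0,0,0)]))
for d in imaging.tip_of("top","grey_pointer")[:2]: print(d["confidence"],d["pixel"])
E
```

```text
[ 0.5147 -0.1641  0.0646] jaw -2.1 [ 0.01  -0.008 -1.   ] [-0.5 -0.5  1.4] [-0.257  0.379 -0.03 ] 0.013016688132831853 8.725
time: 9.72
position: [0.5142, -0.1629, 0.1974]
tool_rot: [0.51, 0.487, -0.507, 0.496]
ft_force: [-0.4, 0.0, 0.6]
grip_width: 0.0498
t 9.725 p [ 0.5142 -0.1629  0.1974] jaw -2.0 xdown [ 0.012 -0.006 -1.   ] q [-0.51  0.44  1.68  0.    1.   -0.48]
blue_grip 0.9 [280.0, 193.7] [ 0.5121 -0.156   0.073 ]
blue_case 0.67 [276.6, 179.3] [ 0.5078 -0.1585  0.    ]
to go, tool mm [136.4  -0.9  -2.7]
0.75 [334.4, 190.2]
```

View pics/f.png

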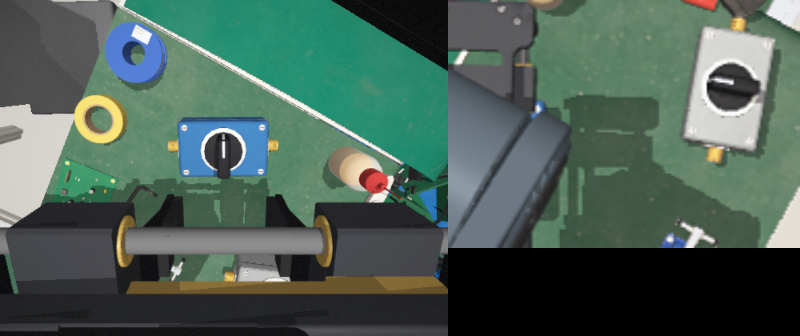

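The wrist picture shows the bar square across the blue case at (223,150), with the white pointer on the +y side, which is click 3. The grey pointer is unmoved, at (334,190) now against (336,189) at the start. The gripper is clear, so I'm handing in.

```bash
python3 -c "
from rig import robot; print(robot.hand_in())"
```

```text
the job is handed in; nothing more can be done
None
```

The blue attenuator should now be at 30 dB; I handed the job in at about 10 s of the 38 s allowed, and no verdict was reported.

- **End stop:** I gripped the blue knob two clicks from its stop and turned it anticlockwise about 60°. The stop showed as a moment of −0.36 N m against about 0.05 N m per click.
- **Setting:** I turned it clockwise about 90° (three clicks), released it and lifted clear.
- **Last checks:** The final wrist picture shows the bar square across the case with the pointer on its +y side, which is click 3. The grey pointer is within about 1.6 pixels (roughly 3 mm, about what the detector can resolve) of its first reading, and I never went near that knob. The wrist force was near zero after release.
- **Disagreement:** Estimates of the knob's position differed by about 5 to 10 mm between views. The tool also stayed tilted by under about 1°. Neither affected the grip or the turning.

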